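Put the paste brush away and lock the keeper over it

TASK

Lay the flat paste brush flat in the empty, red-lined compartment of the brush case, handle in the narrow neck and bristles towards the rail, and let go of it. Then pull up the brass plunger knob on the sliding keeper, slide the keeper along to the next hole so that its bar stands over the brush, and let the pin drop fully home. Finish with the fingers still holding the knob, pin home, and leave everything else on the desk as it lies.

Things in the scene. Friction and masses are not known exactly. Their poses are not given: they have to be found in the camera images.
- brush: Flat paste brush lying loose on the desk, 160 mm long, about 70 g. Origin: centre of its underside at mid-length; x points from handle to bristles, z up. Pale wood handle 20 mm wide, 12 mm thick from x = -80 to +25 mm; cream rigid bristle head 48 mm wide, 14 mm thick from x = +25 to +80 mm, with a red band at its root.
- brush_grip (a point): A good place to grip the brush: on the handle close to the centre of mass, 8 mm behind the brush's origin (x = -8 mm), 6 mm above its underside. Fingers close across the 20 mm width.
- brush_tip (a point): Middle of the front edge of the bristle head, at x = +80 mm, 7 mm above the underside of the brush.
- tray: Brush case, fixed (place and yaw vary). Origin: on the desk under the centre of its wooden part; x points away from the robot to the aluminium rail, y left. Wood 204 x 212 mm; two compartments centred at x = 0, y = +60 and -60 mm, each 184 mm long in x, 76 mm wide; outer walls and 44 mm wide middle divider 30 mm high.
- red_liner: Red floor plate of the empty compartment for the brush; left or right, varies. 182 x 74 x 3 mm. Origin: centre of its underside, 8 mm above the desk; axes parallel to the case's. The brush's origin belongs over it, x axes parallel (12 mm play lengthwise). At the robot's end two pale blocks (x = -92 to -50 mm, tops 26 mm above the desk) leave a neck 36 mm wide for the handle.
- keeper (a joint): Keeper's position along the rail, m, + to the case's +y; 0 in the middle hole, +0.060 and -0.060 in the outer ones, stops at +-0.075; about 1 N friction. Starts in the middle. Dark carriage (36 x 44 mm in y, top at 52 mm) with a 24 mm wide flat aluminium bar over the case, 34 to 42 mm above the desk. Pin in a hole: about 2.5 mm play either way.
- rail_mid (a point): Mouth of the middle hole of the rail, 119 mm from the case's origin along the case's x, 32 mm above the desk. The rail is 34 mm wide, runs 120 mm either way along the case's y, and has three holes 60 mm apart (y = -60, 0, +60 mm), 13 mm wide along the rail.
- plunger (a joint): Lift of the plunger, m: 0 = pin fully home in a hole, 0.010 = pin tip level with the rail top (it rides there between holes), 0.018 = upper stop. A spring pulls it down with 3 N at 0, rising to 5 N at 0.014. The pin has a round tip, 8 mm thick, in holes 13 mm wide along the rail.
- keeper_tip (a point): Top of the free end of the keeper's bar, on its centre line, 44 mm from the case's origin along the case's x, 42 mm above the desk; it moves with the keeper.
- knob: Brass knob on top of the plunger, upright round cylinder 26 mm across and 36 mm high; origin at its centre, 76 mm above the desk with the pin home, 119 mm from the case's origin along the case's x. Its underside is 6 mm above the carriage. Grip it round the sides from above and lift.
- spatula: Bystander: steel spatula with dark handle, 160 mm long, lying in the other, grey-lined compartment. Origin: underside, below mid-length. Leave it.
- inkstone: Bystander: round black inkstone, 120 mm across, 20 mm high, with a 12 mm square ink stick standing on it to 65 mm. Origin: underside centre.
- paperweight: Bystander: brass bar paperweight 170 x 28 x 14 mm. Origin: underside centre.
- seal: Bystander: reddish stone seal, 26 mm square, 65 mm tall. Origin: underside centre.
- washer: Bystander: blue and white porcelain bowl, 110 mm across, 50 mm high. Origin: underside centre.
- dropper: Bystander: small celadon water pot, 68 mm across, 56 mm high. Origin: underside centre.
There are look-alikes about, which are no part of the job. Of the things that look like the brush, take the one that is nearest to the robot's base at the start.

How it is judged:
On the way, in this order (a step that is already met when the one before it is completed fails the run):
1. the brush lies flat in the red-lined compartment, bristles towards the rail, let go (x of brush in the frame of red_liner between -0.02 and 0.02 m and y of brush in the frame of red_liner between -0.02 and 0.02 m and z of brush in the frame of red_liner between 0 and 0.006 m and angle between brush's own z axis and vertical below 0.12 rad and x of brush_tip in the frame of red_liner above 0.05 m and angle between the x axis of brush and the x axis of red_liner, either way round below 0.25 rad and contact force between the fingers and brush below 0.1 N), for 0.2 s.
2. the plunger is pulled up by the knob, clear of the rail (value of joint plunger above 0.0105 m and contact force between the fingers and knob above 1 N), for 0.1 s.
At the end, for the whole second after the job is handed in: Brush flat (tilt < 0.12 rad), resting on the red liner, origin within 20 mm of its centre in x and y, bristles to the rail, untouched; keeper within 5 mm of the hole beside it, plunger below 2.5 mm, and fingers on the knob with over 1.5 N (all of step 1 and y of keeper_tip in the frame of red_liner between -0.005 and 0.005 m and value of joint plunger below 0.0025 m and contact force between the fingers and knob above 1.5 N); the arm keeps its last pose, push and grip.
It fails at once if a bystander (spatula, inkstone, paperweight, seal, bowl or water pot) is moved more than 20 mm (distance of any of spatula, inkstone, paperweight, seal, washer, dropper from where it was at the start of the episode above 0.02 m).
It also fails if it takes over 51 s, if anything falls off the work surface, if the arm or the gripper's body presses on something with over 40 N, if the wrist force passes 120 N, or if a joint passes its speed limit or range.

ROBOT

A 6-joint arm with a two-finger parallel gripper is mounted at the origin on the work surface. World frame = base frame: x ahead of the robot, y to its left, z up, the work surface at z = 0. Lengths are in m, angles in rad, forces in N, time in s.
With the tool pointing down it reaches from about 0.3 to 1 m from the base axis. Payload 5.1 kg.
Tool frame: the origin (TCP) lies on the centre line of the jaws, within the pads' length; the fingertips stand 17 mm ahead of it and the grasp point (between the pads) lies 2 mm behind it; z points along the fingers, y is the line along which they close (so a half turn about z gives the same grasp; the last joint's range is limited). The gripper opens to 95 mm and grips with 3 to 60 N. Pads are 20 mm wide; open, the fingers measure 119 mm over their backs; the gripper's body (75 mm by 180 mm) begins 59 mm behind the grasp point.
Start: joints at [-1.321, 0.124, 1.65, -0, 1.367, -0.083], TCP at [0.212, -0.614, 0.232] pointing down, gripper open.
Joint ranges: [-2.61, 2.61], [-1.02, 2.33], [0.03, 2.71], [-1.35, 4.49], [0.32, 2.68], [-2.91, 2.91]. Speed limits (rad/s): [2.57, 2.57, 3.14, 3.14, 3.14, 3.14].

INTERFACE

Orientations are given as a unit quaternion [w, x, y, z].
In Python, from rig import move_ptp, movel, set_joints, set_gripper, wait, inverse_kinematics, state, snapshot, camera_params, IKError, job_done gives the robot as it stands. Calls block until the motion is done:
- move_ptp(position, orientation): joint-space move of the TCP to a pose.
- movel(position, attitude=None, v=0.15): straight line of the TCP; attitude=None keeps the orientation; v is the mean speed in m/s.
- set_joints(angles): joint-space move.
- set_gripper(opening, effort=None): finger opening in m; effort is the grip in N (None keeps the last); returns when the fingers have stopped.
- wait(seconds).
- inverse_kinematics(position, orientation): joint angles nearest the present ones, or None.
- state(): the state.
- snapshot(name): name is "scene" or "side" or "wrist"; returns the picture (400x640x3 uint8, red, green, blue); there is no depth.
- camera_params(name): a dict with "intrinsics" (3x3 intrinsics, pixels), "R" (3x3) and "t" (3): a world point X has camera coordinates R X + t. Camera axes: x right, y down, z forward; pixel columns grow to the right and rows downward; lengths in m; the calibration is good to about 2 mm. The wrist camera is an equidistant fisheye: a pixel r from the principal point sees the ray r / f radians off the axis. A picture is of the moment at which its call begins: read the wrist's pose just before it. camera_params takes no time and is no camera call; for the wrist camera it gives the pose at the moment of the call.
A pose or a line that the arm cannot do raises IKError and nothing moves.
- job_done(): hands the job in; it is judged then, once.
The state is a dict: "time": time; "joint_pos": joint angles; "dq": joint speeds; "tau": joint torques, N m; "eef_pos": TCP position; "orientation": TCP orientation; "ft_force": force on the tool from outside, world axes, zero at the start; "wrist_torque": the same for the moment, N m; "opening": finger opening in m; "gripper_force": force on a finger pad.
Only numpy, scipy, OpenCV 4.12 (cv2) and the standard library are available. Lean on these libraries where they do the work, as an engineer would, in place of code of your own. Each camera call takes 0.05 s, during which the arm holds its last target. There are 200 camera calls.

## Working session

There is one attempt and no reset: what is moved stays moved. The work goes in short steps, each a Python script; the robot and the scene stay as the last script left them, time stands still between calls to the robot, and variables do not carry over. Pictures are saved under pics/ and viewed, at most 10 in all, crops included, and the job is handed in when it is done.

```bash
mkdir -p pics; python3 - <<'E'
from rig import *
import cv2
for n in("scene","side","wrist"):
    p=camera_params(n); im=snapshot(n)
    cv2.imwrite(f"pics/{n}0.png",im[:,:,::-1])
    print(n,p)
s=state();print(s["time"],s["eef_pos"],s["orientation"],s["opening"])
E
```

```text
scene {'intrinsics': array([[383.01615814,   0.        , 327.36576681],
       [  0.        , 383.01615814, 202.65484957],
       [  0.        ,   0.        ,   1.        ]]), 'R': array([[ 0.20187265,  0.979322  , -0.01326127],
       [ 0.8396664 , -0.18002325, -0.51239825],
       [-0.50419021,  0.09230415, -0.85864555]]), 't': array([-0.041849  , -0.42436221,  1.73825737])}
side {'intrinsics': array([[369.27448943,   0.        , 324.59338228],
       [  0.        , 369.27448943, 201.41108226],
       [  0.        ,   0.        ,   1.        ]]), 'R': array([[ 0.85872577, -0.51240413,  0.00566246],
       [-0.39328726, -0.66610402, -0.6337433 ],
       [ 0.32850447,  0.54198472, -0.7735227 ]]), 't': array([-0.51655372,  0.23302211,  1.2592713 ])}
wrist {'intrinsics': array([[309.70691629,   0.        , 320.68716337],
       [  0.        , 309.70691629, 197.48599725],
       [  0.        ,   0.        ,   1.        ]]), 'R': array([[ 0.32753432, -0.94483785, -0.00164297],
       [-0.90380351, -0.31381545,  0.29096235],
       [-0.27542783, -0.09381523, -0.95673309]]), 't': array([-0.6488959 , -0.03146402,  0.39205658])}
0.15 [ 0.2121902  -0.61389473  0.23064931] [-8.17035232e-04  9.86184098e-01  1.65650993e-01 -7.31960094e-05] 0.09486110236494141
```

View pics/scene0.png

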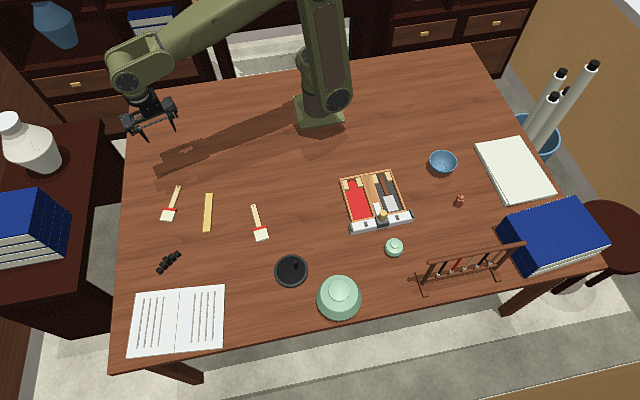

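View pics/side0.png

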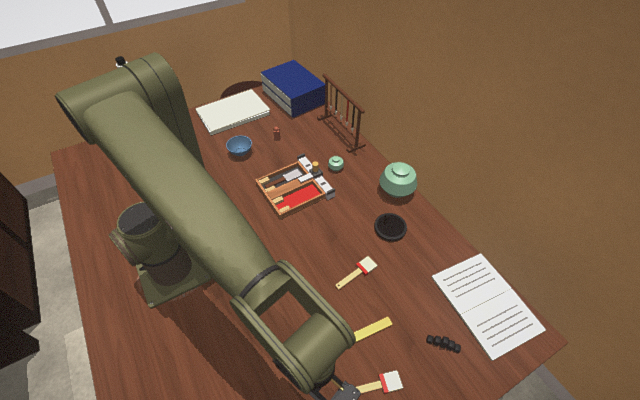

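The scene shows two brushes, A (171,204) and B (259,222). The brass paperweight (208,212) could be mistaken for one. The case is at (375,200), with its red compartment on the image left. I'll compute distances from the base and check enlarged crops.

```bash
cat > h.py <<'E'
import numpy as np
from rig import *
def px(name,u,v,z,p=None):
    p=p or camera_params(name);K=p["intrinsics"];R=p["R"]
    d=np.array([(u-K[0,2])/K[0,0],(v-K[1,2])/K[1,1],1.])
    if name=="wrist":
        a=d[:2];th=np.hypot(*a);d=np.r_[a/th*np.sin(th),np.cos(th)]
    c=-R.T@p["t"];w=R.T@d
    return c+w*(z-c[2])/w[2]
E
python3 - <<'E'
from h import *
import cv2
for n,pts in {"A":[(178,187),(166,219)],"B":[(254,206),(262,240)]}.items():
    print(n,[ (px("scene",*q,.01).round(3),np.hypot(*px("scene",*q,.01)[:2]).round(3)) for q in pts])
im=cv2.imread("pics/scene0.png")
a=cv2.resize(im[160:240,335:420],None,fx=7,fy=7,interpolation=cv2.INTER_CUBIC)
cv2.imwrite("pics/c1.png",a)
b=cv2.resize(im[175:250,150:280],None,fx=6,fy=6,interpolation=cv2.INTER_CUBIC)
cv2.imwrite("pics/c2.png",b)
E
```

```text
A [(array([ 0.304, -0.625,  0.01 ]), np.float64(0.694)), (array([ 0.441, -0.67 ,  0.01 ]), np.float64(0.802))]
B [(array([ 0.454, -0.338,  0.01 ]), np.float64(0.566)), (array([ 0.604, -0.325,  0.01 ]), np.float64(0.686))]
```

View pics/c1.png

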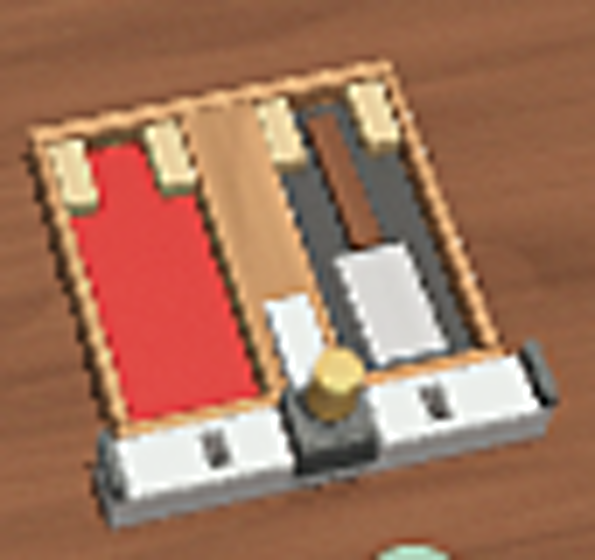

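View pics/c2.png

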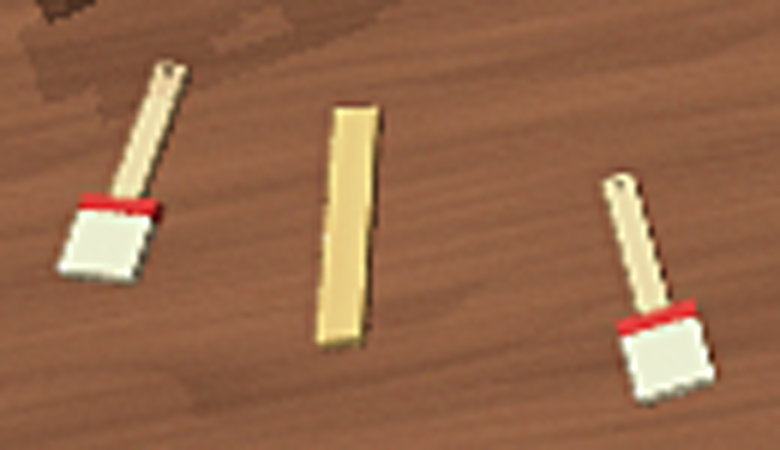

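B (259,222) is nearest to the base at about 0.62 m, against 0.74 m for A. The crop confirms its handle, red band and bristles. The red compartment is on the case's right (-y), and the keeper is in the middle hole. I'll take closer wrist views of the brush, then the case.

```bash
cat >> h.py <<'E'
def Q(a): return [0,np.cos(a/2),np.sin(a/2),0]
E
python3 - <<'E'
from h import *
import cv2,pickle
f=lambda x,y,z:px("scene",335+x/7,160+y/7,z).round(4)
print("corners",f(33,130,.03),f(388,62,.03),"knob",f(338,362,.094),"holes",f(217,448,.032),f(437,402,.032))
k=f(338,362,.094); n=(f(33,130,.03)+f(388,62,.03))/2
print(n,k,np.arctan2(k[1]-n[1],k[0]-n[0]))
P={}
move_ptp([(n+k)[0]/2-.03,(n+k)[1]/2,.33],Q(0));wait(.3)
P["case"]=camera_params("wrist");a=snapshot("wrist")
print(state()["time"])
move_ptp([.50,-.334,.22],Q(0.08));wait(.3)
P["brush"]=camera_params("wrist");b=snapshot("wrist")
print(state()["time"],state()["joint_pos"])
pickle.dump(P,open("P.pkl","wb"))
cv2.imwrite("pics/wc.png",a[:,:,::-1]);cv2.imwrite("pics/wb.png",b[:,:,::-1])
E
```

```text
corners [0.4126 0.0076 0.03  ] [0.4095 0.2153 0.03  ] knob [0.6259 0.1167 0.094 ] holes [0.63   0.0573 0.032 ] [0.6277 0.1773 0.032 ]
[0.41105 0.11145 0.03   ] [0.6259 0.1167 0.094 ] 0.024430791004071212
3.2667
5.3083 [-6.77346286e-01  2.47920406e-02  1.77433576e+00  9.54593089e-06
  1.34211801e+00  8.12638264e-01]
```

View pics/wc.png

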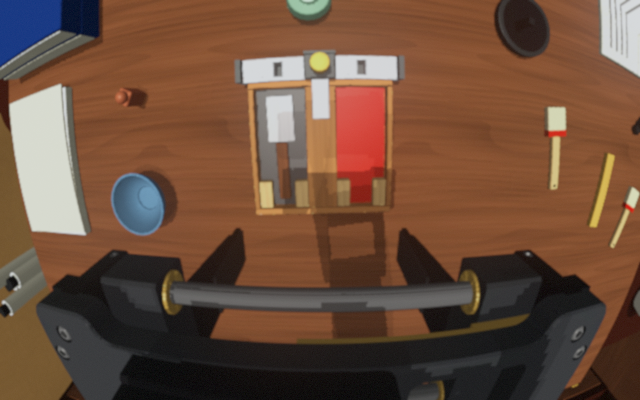

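View pics/wb.png

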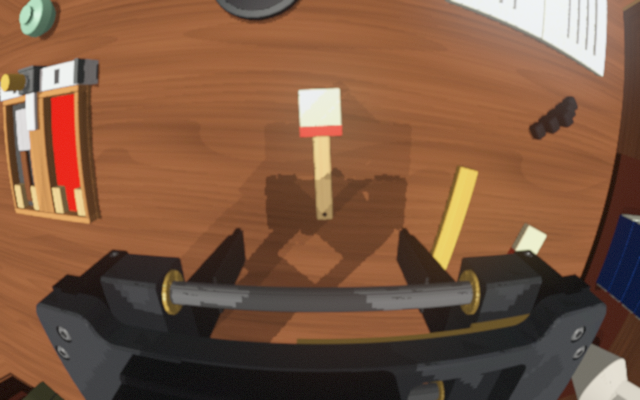

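The wrist views show the following:
- **Case:** knob at (319,62), rail holes at (278,69) and (361,67), near corners at (257,213) and (393,209).
- **Brush:** butt at (325,219), band ends at (300,131) and (343,131), tip corners at (298,90) and (341,88).

Next I compute the positions.

```bash
python3 - <<'E'
from h import *
import pickle
P=pickle.load(open("P.pkl","rb"))
b=lambda u,v,z:px("wrist",u,v,z,P["brush"]).round(4)
c=lambda u,v,z:px("wrist",u,v,z,P["case"]).round(4)
butt,tip=b(325,219,.012),(b(298,90,.014)+b(341,88.5,.014))/2
print("brush",butt,tip,"len",np.linalg.norm(tip-butt),"mid",(butt+tip)/2,"yaw",np.arctan2(*(tip-butt)[1::-1]), "sides",b(298,90,.014),b(341,88,.014))
print("handle",b(314.5,140,.012),b(331,140,.012))
hl,hr=c(278,69,.032),c(361,67,.032)
print("holes",hl,hr,np.linalg.norm(hl-hr),"yaw",np.arctan2(-(hr-hl)[0]*-1,-(hr-hl)[1])*-1)
print("knob",c(319,61,.094),"near",c(257,213,.03),c(393,209,.03))
print("red far/near",c(336,87,.011),c(386,87,.011),c(350,205,.011),c(372,205,.011))
print("blocks",c(350,180,.026),c(373,180,.026))
E
```

```text
brush [ 0.4476 -0.3426  0.012 ] [ 0.60395 -0.323    0.014  ] len 0.1575864286669382 mid [ 0.525775 -0.3328    0.013   ] yaw 0.12470921367552354 sides [ 0.6011 -0.2987  0.014 ] [ 0.6074 -0.3473  0.014 ]
handle [ 0.5443 -0.322   0.012 ] [ 0.5459 -0.3412  0.012 ]
holes [0.6281 0.1759 0.032 ] [0.631 0.057 0.032] 0.1189353605955773 yaw -0.024385409172718652
knob [0.6298 0.1168 0.094 ] near [0.4096 0.2149 0.03  ] [0.4163 0.0008 0.03  ]
red far/near [0.602  0.0918 0.011 ] [0.6044 0.0158 0.011 ] [0.4168 0.0675 0.011 ] [0.4167 0.0316 0.011 ]
blocks [0.4618 0.0701 0.026 ] [0.462  0.0346 0.026 ]
```

```bash
python3 - <<'E'
import cv2
im=cv2.imread("pics/wc.png")
cv2.imwrite("pics/c3.png",cv2.resize(im[40:225,225:415],None,fx=3.2,fy=3.2,interpolation=cv2.INTER_CUBIC))
E
```

```text
(no output)
```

View pics/c3.png

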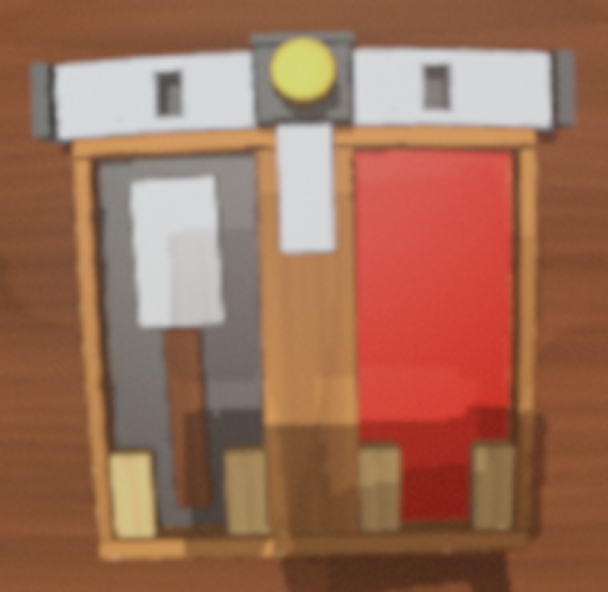

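The case is at about (0.512, 0.1125) with yaw 0.025, the liner centre is at (0.513, 0.0527), and the brush origin is at (0.526, -0.333) with yaw 0.124. I'll grip the brush.

```bash
python3 - <<'E'
from h import *
import cv2
q=Q(.124)
g=[.5179,-.3338]
set_gripper(.05,20)
move_ptp(g+[.08],q)
movel(g+[.020],q,.1)
print(state()["eef_pos"],state()["ft_force"])
set_gripper(0.0,25);print(state()["opening"],state()["gripper_force"])
movel(g+[.14],q,.2)
move_ptp([.505,.0525,.15],Q(.025));wait(.2)
s=state();print(s["time"],s["opening"],s["gripper_force"],s["eef_pos"])
cv2.imwrite("pics/held.png",snapshot("wrist")[:,:,::-1])
E
```

```text
[ 0.51828506 -0.33407592  0.02042175] [-0.64085253 -0.86214026  0.240037  ]
0.01963320364655113 24.999676644802094
10.575 0.019995053780479305 24.999315440654755 [0.5052858  0.05169547 0.14995164]
```

View pics/held.png

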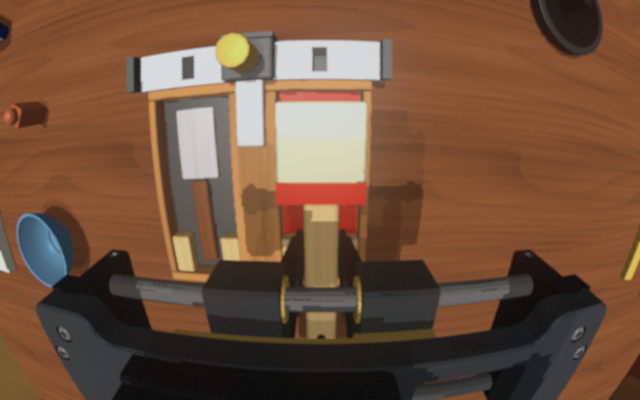

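The brush is held straight with its head centred at (320,145), over the red compartment. I'll lower it, release and look.

```bash
python3 - <<'E'
from h import *
import cv2
q=Q(.025);xy=[.505,.0525]
movel(xy+[.05],q,.12)
f0=state()["ft_force"]
movel(xy+[.0335],q,.04);wait(.1)
print(state()["ft_force"]-f0,state()["eef_pos"])
set_gripper(.034);wait(.2);print(state()["ft_force"]-f0,state()["opening"])
movel(xy+[.15],q,.12);wait(.3)
print(state()["time"])
import pickle;pickle.dump(camera_params("wrist"),open("P2.pkl","wb"))
cv2.imwrite("pics/placed.png",snapshot("wrist")[:,:,::-1])
E
```

```text
[-0.53009933 -0.10400622 -1.04591035] [0.50517019 0.05250507 0.03363074]
[-0.51783549 -0.4029942   0.19646272] 0.034107659224194564
14.4083
```

View pics/placed.png

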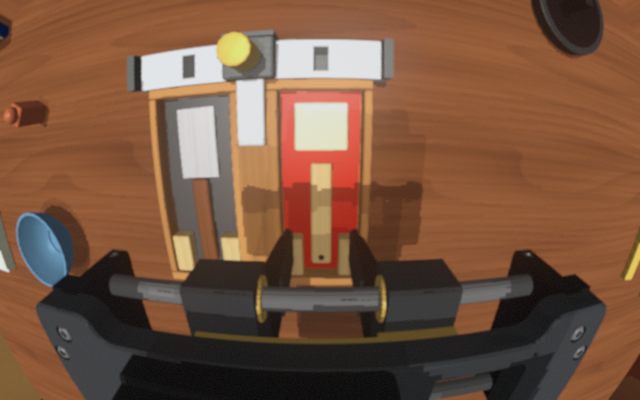

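The brush lies flat and centred in the neck, with its tip at row 103 and butt at (321,262), bristles towards the rail. I'll refine the knob position from this view, then grip and lift.

```bash
python3 - <<'E'
from h import *
import pickle
P=pickle.load(open("P2.pkl","rb"))
c=lambda u,v,z:px("wrist",u,v,z,P)
a,b=c(188.5,66,.032),c(320.5,58,.032);k=c(234,47,.094)
print("holes",a,b,np.linalg.norm(a-b),(a+b)/2,"yaw",np.arctan2(-(a-b)[0],(a-b)[1]),"knob top",k)
q=Q(.025);m=[.6292,.1163]
set_gripper(.06,30)
move_ptp(m+[.14],q)
movel(m+[.0765],q,.12);wait(.1)
s0=state();print(s0["ft_force"],s0["eef_pos"])
set_gripper(0.0,30);wait(.2)
s=state();print(s["opening"],s["gripper_force"],s["ft_force"]-s0["ft_force"],s["eef_pos"])
movel(m+[.0905],q,.05);wait(.2)
s=state();print(s["opening"],s["ft_force"]-s0["ft_force"],s["eef_pos"],s["time"])
E
```

```text
holes [0.62825768 0.17628759 0.032     ] [0.6311195  0.05667433 0.032     ] 0.11964748442842944 [0.62968859 0.11648096 0.032     ] yaw 0.02392109863160081 knob top [0.6302952  0.11495809 0.094     ]
[ 0.11742697  0.06059731 -0.4220503 ] [0.63012138 0.11630343 0.0780088 ]
0.025295305639092828 30.00008761882782 [0.21958596 0.85861319 1.10003962] [0.62922152 0.11628435 0.07652384]
0.025330410579315697 [ 2.26826857  0.36106509 -4.98282136] [0.62908269 0.11625733 0.09010145] 18.0167
```

The knob is lifted: 5 N of spring pull at about 13.6 mm. Next I slide to the -60 mm hole and lower.

```bash
python3 - <<'E'
from h import *
import cv2
q=Q(.025);t=[.6307,.0563]
movel(t+[.0905],q,.05);wait(.2)
s=state();print(s["ft_force"],s["eef_pos"])
for z in(.084,.080,.0765,.0758):
    movel(t+[z],q,.03);wait(.3)
    s=state();print(z,s["ft_force"].round(2),s["eef_pos"].round(4),s["opening"],s["gripper_force"],s["time"])
cv2.imwrite("pics/end.png",cv2.resize(snapshot("scene")[160:240,335:420,::-1],None,fx=7,fy=7,interpolation=cv2.INTER_CUBIC))
E
```

```text
[ 0.80657901 -0.87392306 -4.88394918] [0.63057046 0.05635761 0.09041694]
0.084 [ 0.21  0.2  -4.17] [0.6306 0.0564 0.084 ] 0.025502884844128798 29.99916762113571 20.2333
0.08 [-0.46 -0.25 -4.36] [0.6307 0.0563 0.08  ] 0.025497909610554884 29.99927133321762 20.8167
0.0765 [-2.47  0.39 -1.35] [0.6307 0.0563 0.0766] 0.025499571945127027 29.999579787254333 21.3833
0.0758 [-5.23 -0.24  5.41] [0.6309 0.0563 0.0764] 0.02534138541610143 30.0008824467659 21.9333
```

View pics/end.png

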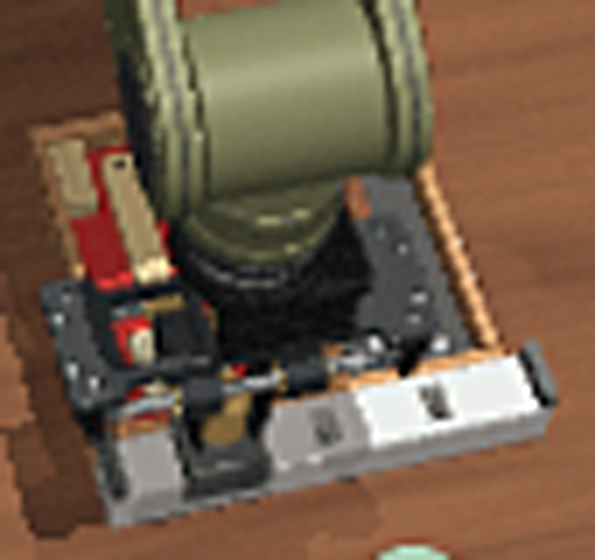

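The end view shows the carriage over the right-hand hole, with the middle hole (328,425) exposed and the brush still in the red compartment. The knob is back at its original height with 5 N of bottoming reaction, so the pin is home.

```bash
python3 -c "
from h import *
print(job_done())"
```

```text
the job is handed in; nothing more can be done
None
```

I handed the job in after about 22 of the 51 s, but no verdict came back: the brush lies flat in the red-lined compartment, the keeper stands in the hole beside it with the pin home, and the fingers still hold the knob.

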